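Set the flip stop and register the board

TASK

Set up the length fence for a cut: push the raised flip stop that is nearer to the loose board over and all the way down in front of the fence, leaving the other stop raised. Then push the board, flat on the bench, along the fence to the left until its end is snug against the lowered stop and its long edge is snug against the fence. Only push with the fingers, do not lift the board, and leave the things standing round about where they are.

Things in the scene. Friction and masses are not known exactly. Their poses are not given: they have to be found in the camera images.
- fence: Fixed straight aluminium rail lying on the bench across the robot's view, 500 mm long, 25 mm deep, 40 mm high. Origin on the bench top (z = 0) at the foot of its front face (the face towards the robot), mid length. y runs along the rail to the left, x points away from the robot through the rail (the rail fills x 0 to 25 mm), z up.
- near_stop: Fixed dark steel saddle of the flip stop nearer to the board (the right-hand one of the two), 29 x 46 x 27 mm, on top of the rail. Origin at the rail's top (40 mm above the bench), in line with its front face, mid width; axes parallel to the fence's. The stop's hinge line is parallel to y, 12.5 mm behind and 20 mm above this origin (60 mm above the bench).
- near_stop_arm (a joint): Hinge angle of the near stop's arm, rad, 0 to 2.4. 0 = fully down, level, on its end stop; it grows as the arm swings up and back: 1.57 = upright; starts at 1.8 to 2.2, leaning back over the rail. Stiff friction hinge (0.06 N m): the arm stays wherever it is left, so it must be pushed forward from behind, then pressed fully down (about 2 N).
- near_stop_pad (a point): Screw head on the near stop's aluminium arm, on the face that is its top when down and its back when raised; 45 mm along the arm from the hinge line, mid width (the arm is 62 mm long from the hinge, 24 mm wide). When down this point is 66 mm above the bench.
- near_stop_tab (a point): Middle of the tab of the near stop's arm: a plate 38 x 24 x 50 mm at right angles to the arm. Arm down: it hangs in front of the fence, from 11.5 to 49.5 mm before the face and 8 to 58 mm above the bench, and stops the board with its right side, 12 mm right of the saddle's origin. Arm raised: it points forward. Site z runs up along the tab when down.
- far_stop: Saddle of the other, identical flip stop, farther from the board (left, 90 to 190 mm beyond the near one). Same frame.
- far_stop_arm (a joint): Hinge angle of the far stop's arm, same meaning; starts raised at 1.8 to 2.2 and is to stay raised.
- board_mid (a point): The board: a loose plain wooden off-cut, 45 x 100 x 22 mm, about 60 g, lying flat on the bench in front of the right half of the fence, a little off it and slightly askew. This point is the centre of its underside; x across its width (45 mm), y along its length (100 mm, roughly along the fence), z up.
- bench_dog: Bystander: loose turned brass bench dog standing upright, 24 mm thick, 70 mm tall, in front of the left half of the fence. Origin at the centre of its underside.
- sanding_block: Bystander: loose sanding block 86 x 123 x 37 mm, to the left. Origin at the centre of its underside.
- dark_dog: Bystander: loose dark wooden bench dog standing upright, 24 mm thick, 70 mm tall, near the bench's right end. Origin at the centre of its underside.
Not all that is in view belongs to the job. What is shaped like the part that bears board_mid but green is not meant.

How it is judged (in metres and radians):
On the way, in this order (a step that is already met when the one before it is completed fails the run):
1. the near stop is flipped fully down (value of joint near_stop_arm below 0.08 rad), for 0.2 s.
2. the board lies against the lowered stop and the fence (value of joint near_stop_arm below 0.08 rad and y of board_mid in the frame of near_stop between -0.066 and -0.058 m and x of board_mid in the frame of fence above -0.0275 m and angle between the y axis of board_mid and the y axis of fence, either way round below 0.05 rad), for 0.2 s.
At the end, for the whole second after the job is handed in: The near stop is fully down (within 0.08 rad), the far stop still raised (above 1.5 rad), and the board lies flat on the bench with its end within 4 mm of the lowered stop and its long edge within 5 mm of the fence, parallel to it within 0.05 rad (all of step 2 and x of board_mid in the frame of fence below -0.018 m and value of joint far_stop_arm above 1.5 rad and angle between board_mid's own z axis and vertical below 0.06 rad and height (world z) of board_mid below 0.005 m); the robot touches nothing.
It fails at once if the board is lifted or tipped (underside centre more than 8 mm up, or tilted over 0.3 rad) (height (world z) of board_mid above 0.008 m or angle between board_mid's own z axis and vertical above 0.3 rad).
It fails at once if the other stop is pushed over (below 1.5 rad) (value of joint far_stop_arm below 1.5 rad).
It fails at once if a bench dog or the sanding block is moved more than 20 mm or knocked over (distance of any of bench_dog, dark_dog, sanding_block from where it was at the start of the episode above 0.02 m or angle between any of bench_dog, dark_dog's own z axis and vertical above 0.5 rad).
It also fails if it takes over 72 s, if anything falls off the work surface, if the arm or the gripper's body presses on something with over 40 N, if the wrist force passes 120 N, or if a joint passes its speed limit or range.

ROBOT

A 6-joint arm with a two-finger parallel gripper is mounted at the origin on a cart in front of the work surface, level with it; the furniture and walls round the work are solid. World frame = base frame: x ahead of the robot, y to its left, z up, the work surface at z = 0. Lengths are in mm, angles in rad, forces in N, time in s.
With the tool pointing down it reaches from about 400 to 925 mm from the base axis. Payload 12.5 kg.
Tool frame: the origin (TCP) lies at the very end of the fingers, on their centre line; the grasp point (between the pads) lies 19 mm behind it (env.tcp_to_grasp is the distance from the TCP to the grasp point, in mm); z points along the fingers, x is the direction in which the jaws open and shut, and the axes are right-handed (so a half turn about z gives the same grasp; the last joint's range is limited). The gripper opens to 95 mm and grips with 3 to 60 N. Pads are 20 mm wide; open, the fingers measure 119 mm over their backs; the gripper's body (75 mm by 180 mm) begins 59 mm behind the grasp point.
Start: joints at [-1.236, 0.491, 1.559, -0, 1.092, -0.106], TCP at [266.689, -565.264, 214.661] pointing down, gripper open.
Joint ranges: [-3.1, 3.1], [-0.84, 2.19], [0.05, 2.79], [-1.13, 4.28], [0.06, 2.93], [-2.69, 2.69]. Speed limits (rad/s): [2.22, 2.22, 2.79, 3.14, 3.14, 3.14].

INTERFACE

Orientations are given as [roll, pitch, yaw] about the fixed x, y, z axes, in that order (R = Rz(yaw) Ry(pitch) Rx(roll)).
In Python, from cell import env, vision, job gives the robot as it stands.
- The arm moves only by the shell command python3 -m pendant 'ROWS' [OPENING]. ROWS is JSON, a list of rows, each a list of 4 numbers: the shift along the tool's x, y, z in mm, then the turn about the tool's z in degrees. In form: [[tx, ty, tz, turn], ...]. A call has 1 to 8 rows; each row is the pose to reach, as a shift and turn from the pose measured when the call began, along the tool's axes at that moment; what a row does not reach only later rows make up. A row lasts 1/8 s, in which the tool goes at most 62.5 mm and 10.7 degrees, less where a joint would pass 70% of its speed; a pose out of reach is approached as far as the arm can. A call with a gripper value outside its range is refused whole. OPENING is the closure, from 0 (fully open) to 1 (shut), set as the call begins (- or left out, the last holds). The fingers move at their own pace and stop on an object; the grip force is fixed at half the most. Time passes only in rows, so rows that repeat a pose let the fingers close. It gives the time, the measured TCP pose, the force and the opening at its end, in the units of the state.
- env.state(): the state, without advancing time (a new reading comes with each control period).
- vision.read_camera(name): name is "scene" or "top"; returns a dict with "pixels" (384x512x3 uint8, red, green, blue), "intrinsics" (3x3 intrinsics, pixels), "R" (3x3) and "t" (3): a world point X has camera coordinates R X + t. Camera axes: x right, y down, z forward; pixel columns grow to the right and rows downward; lengths in mm; the calibration is good to about 2 mm. A picture is of the moment at which its call begins. There is no depth.
- job.job_done(): hands the job in, once; it reports no verdict.
Trained networks look in a picture, given as the dict that the camera call returned (one of the last four; its "shot" number tells which), for a name from the list of things; names that differ only in an ending like _2 or _b are one class to them, and where a whole thing is asked for, a point or a joint stands for the part that bears it (a point fixed in the world has none). Each returns a list of dicts, best first, with "confidence" (0 to 1); they miss things now and then, are a little off and sometimes report something else, mostly with a low value. They report only what shows in the picture. A call takes as long as a camera call. They do not tell look-alikes from the thing itself.
- vision.find_in(picture, query): "at" ([x, y, z] in mm, in the coordinates of the camera as it stood for that picture, good to about 4 mm: the middle of the surface that is visible of it).
- vision.regions_of(picture, query): "pixels" (384x512 bool, what is visible of it).
The state is a dict: "t": time; "joints": joint angles; "qvel": joint speeds; "tau": joint torques, N m; "eef_pos": TCP position; "tcp_rot": TCP orientation; "ft_force": force on the tool from outside, world axes, zero at the start; "moment": the same for the moment, N m; "opening": opening from 0.0 (shut) to 1.0 (fully open).
Only numpy, scipy, OpenCV 4.12 (cv2) and the standard library are available. Lean on these libraries where they do the work, as an engineer would, in place of code of your own. Each camera call takes 0.05 s, during which the arm holds its last target.

## Working session

There is one attempt and no reset: what is moved stays moved. The work goes in short steps, Python scripts to look and compute and a shell command to move; the robot and the scene stay as the last step left them, time stands still between calls to the robot, and variables do not carry over. Pictures are saved under pics/ and viewed, and the job is handed in when it is done.

```bash
ls; mkdir -p pics
python3 - <<'E'
from cell import env,vision,job
import cv2,numpy as np
s=env.state(); print({k:np.round(v,3).tolist() for k,v in s.items()})
for n in ("scene","top"):
    p=vision.read_camera(n)
    cv2.imwrite(f"pics/{n}0.png",cv2.cvtColor(cv2.resize(p["pixels"],(800,600),interpolation=cv2.INTER_CUBIC),cv2.COLOR_RGB2BGR))
    R=np.array(p["R"]);t=np.array(p["t"]);print(n,"cam pos",-R.T@t,"fwd",R[2])
    for q in ["fence","near_stop","near_stop_arm","near_stop_pad","near_stop_tab","far_stop","far_stop_arm","board_mid","bench_dog","sanding_block","dark_dog"]:
        try:
            for d in vision.find_in(p,q)[:3]:
                print(q,round(d["confidence"],2),np.round(R.T@(np.array(d["at"])-t),0))
        except Exception as e: print(q,e)
E
```

```text
pics
{'t': 0.0, 'joints': [-1.236, 0.492, 1.559, -0.0, 1.092, -0.106], 'qvel': [-0.001, 0.002, 0.0, 0.001, 0.0, -0.0], 'tau': [0.003, -61.263, -25.818, 0.069, 0.048, -0.0], 'eef_pos': [266.592, -565.027, 214.057], 'tcp_rot': [-3.142, 0.001, -1.13], 'ft_force': [-0.369, -0.269, -0.415], 'moment': [-0.007, 0.059, -0.007], 'opening': 0.998}
scene cam pos [-246.83594421 -704.90047129  728.73422705] fwd [ 0.61463291  0.57429775 -0.54074807]
fence 0.79 [562. -16.  31.]
near_stop 0.7 [571.  73.  95.]
near_stop_arm 0.65 [569.  77. 111.]
near_stop_pad 0.57 [571.  77. 114.]
near_stop_tab 0.5 [567.  77. 110.]
far_stop 0.83 [569. 218.  96.]
far_stop_arm 0.75 [574. 218. 112.]
board_mid 0.95 [ 448. -244.   24.]
board_mid 0.66 [ 498. -101.   26.]
bench_dog 0.67 [430. 192.  52.]
dark_dog 0.79 [ 454. -346.   50.]
top cam pos [ 421.90244484  -19.99881634 1215.28641188] fwd [ 8.04113081e-02 -9.80567161e-04 -9.96761285e-01]
fence 0.68 [573.  -5.  42.]
near_stop 0.77 [576.  84. 116.]
near_stop_arm 0.73 [581.  87. 123.]
near_stop_pad 0.65 [580.  85. 125.]
near_stop_tab 0.73 [579.  89. 119.]
near_stop_tab 0.72 [574.  -4.  43.]
far_stop 0.89 [580. 218. 121.]
far_stop_arm 0.78 [576. 222. 119.]
board_mid 0.84 [ 456. -234.   19.]
board_mid 0.79 [510. -89.  21.]
bench_dog 0.54 [440. 195.  72.]
sanding_block 0.77 [433. 329.  35.]
dark_dog 0.65 [ 460. -340.   70.]
```

View pics/scene0.png

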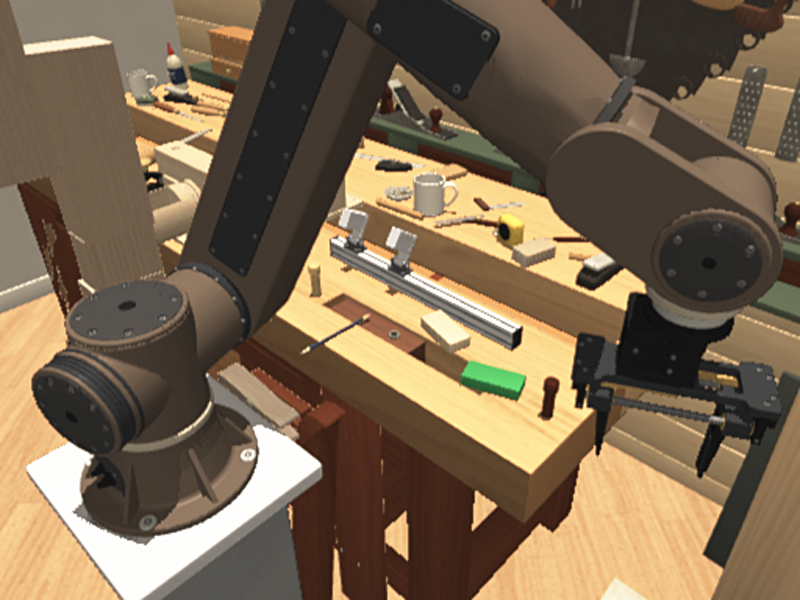

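View pics/top0.png

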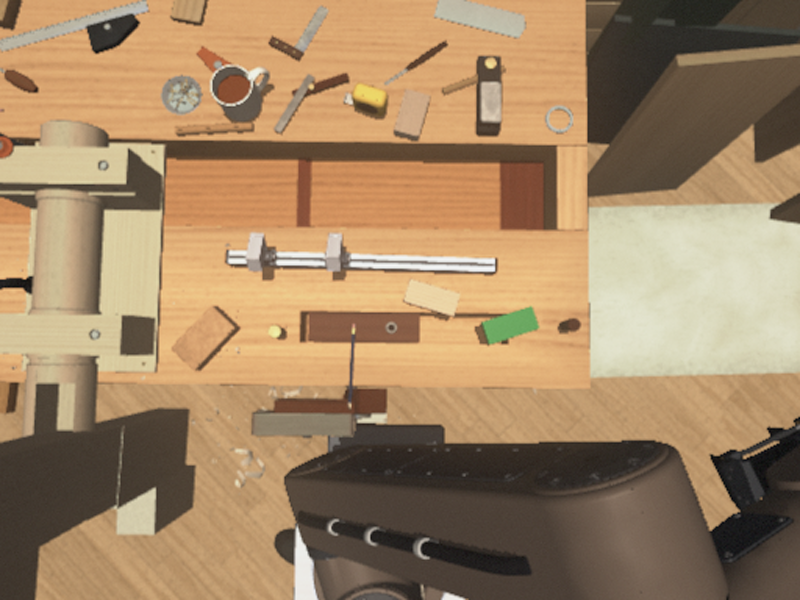

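The board has two candidates. The plain wood piece is at top (432,298) / scene (445,330), and the green one is at top (510,325) / scene (493,380). The plain wooden one fits the description, since green is excluded. Of the stops, the near one is at top (335,252) and the far one at (257,252). I'll confirm in an enlarged crop and measure.

```bash
cat > h.py <<'E'
from cell import env,vision,job
import cv2,numpy as np
def proj(p,X):
    c=np.array(p["R"])@np.array(X,float)+np.array(p["t"]); u=np.array(p["intrinsics"])@c; return u[:2]/u[2]
def atz(p,uv,z):
    R=np.array(p["R"]);t=np.array(p["t"]);C=-R.T@t
    d=R.T@np.linalg.inv(np.array(p["intrinsics"]))@np.array([uv[0],uv[1],1.]); return C+d*(z-C[2])/d[2]
def crop(p,x0,y0,x1,y1,name,s=5,pts=[]):
    im=cv2.cvtColor(p["pixels"],cv2.COLOR_RGB2BGR)[y0:y1,x0:x1]
    im=cv2.resize(im,None,fx=s,fy=s,interpolation=cv2.INTER_CUBIC)
    for q in pts:
        cv2.circle(im,(int((q[0]+.5-x0)*s),int((q[1]+.5-y0)*s)),3,(0,0,255),-1)
    cv2.imwrite("pics/"+name,im)
E
python3 - <<'E'
from h import *
p=vision.read_camera("top")
crop(p,135,140,325,225,"c1.png",4)
for q,z in (("board_mid",22),("fence",40)):
    for d in vision.regions_of(p,q)[:2]:
        m=d["pixels"].astype(np.uint8)
        r=cv2.minAreaRect(np.argwhere(m)[:,::-1].astype(np.float32)); b=cv2.boxPoints(r)
        print(q,d["confidence"],np.round(b,1).tolist()); print(np.round([atz(p,x,z)[:2] for x in b],1).tolist())
s=vision.read_camera("scene")
crop(s,200,125,345,260,"c2.png",5)
E
```

```text
board_mid 0.92 [[258.6000061035156, 192.6999969482422], [263.0, 178.1999969482422], [294.20001220703125, 187.6999969482422], [289.70001220703125, 202.3000030517578]]
[[501.7, -37.2], [545.0, -50.0], [517.6, -142.2], [474.5, -129.1]]
board_mid 0.92 [[307.1000061035156, 206.3000030517578], [340.3999938964844, 195.1999969482422], [345.29998779296875, 209.89999389648438], [312.0, 221.0]]
[[463.3, -180.4], [497.2, -278.6], [454.0, -292.8], [420.4, -194.8]]
fence 0.81 [[144.6999969482422, 170.0], [145.0, 159.6999969482422], [318.20001220703125, 165.5], [317.8999938964844, 175.89999389648438]]
[[562.8, 295.8], [593.4, 295.8], [582.2, -210.4], [551.7, -209.3]]
fence 0.7 [[158.0, 149.0], [171.0, 149.0], [171.0, 173.0], [158.0, 173.0]]
[[625.3, 258.8], [625.8, 220.8], [555.1, 218.8], [554.6, 256.6]]
```

View pics/c1.png

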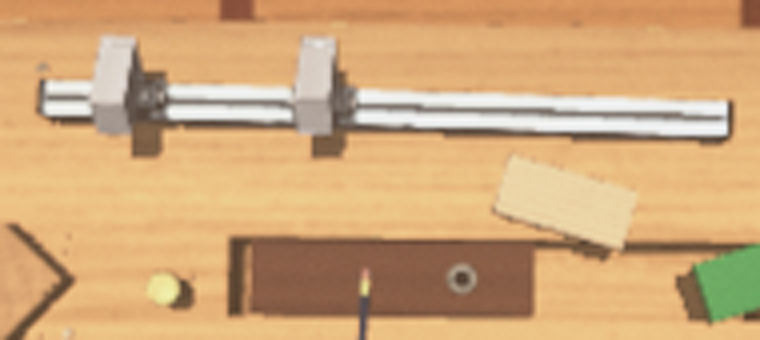

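View pics/c2.png

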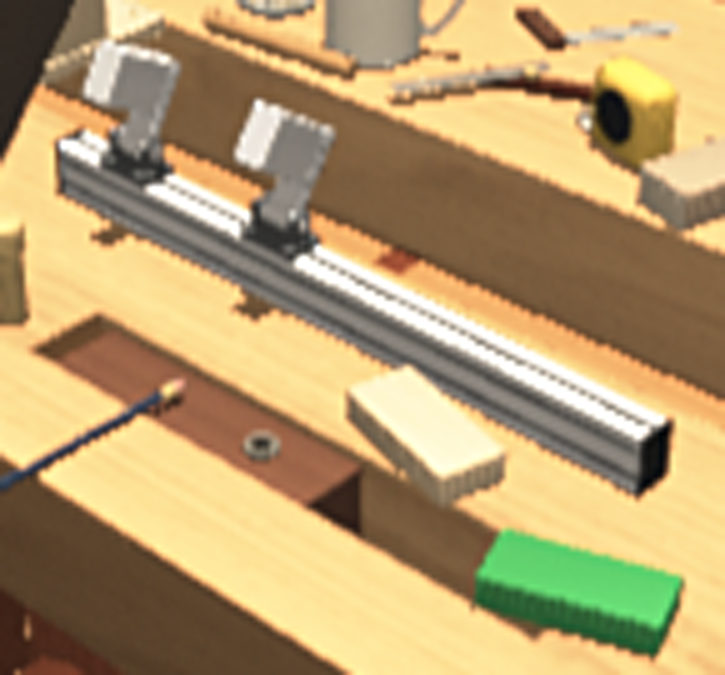

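The crop confirms the plain wooden off-cut left of the green block, with the stops at crop (317,85) near and (115,85) far. Next I fit box models to the network masks in both views.

```bash
cat > fit.py <<'E'
from h import *
from scipy.optimize import minimize
def box(a,b): return np.array([[x,y,z] for x in(a[0],b[0]) for y in(a[1],b[1]) for z in(a[2],b[2])],float)
def Rz(a): c,s=np.cos(a),np.sin(a); return np.array([[c,-s,0],[s,c,0],[0,0,1]])
def armboxes(th):
    # down frame: hinge at 0, arm along -x
    B=[box((-62,-12,-2),(0,12,6)),box((-62,-12,-52),(-24,12,-2))]
    c,s=np.cos(th),np.sin(th)
    M=np.array([[c,0,s],[0,1,0],[-s,0,c]]) # (-1,0,0)->(-c,0,s)
    return [b@M.T for b in B]
def fill(p,Bs):
    S=8;m=np.zeros((384,512),np.float32);im=np.zeros((384,512),np.uint8)
    for b in Bs:
        q=np.array([proj(p,x) for x in b],np.float32)
        cv2.fillConvexPoly(im,np.round(cv2.convexHull(q)*16).astype(np.int32),255,cv2.LINE_AA,4)
    return im/255.
def iou(a,b): return np.minimum(a,b).sum()/np.maximum(a,b).sum()
def best(p,q,near=None):
    L=vision.regions_of(p,q)
    if near is None: return L[0]["pixels"].astype(float) if L else None
    u=proj(p,near); L=[l for l in L if np.linalg.norm(np.argwhere(l["pixels"]).mean(0)[::-1]-u)<25]
    return L[0]["pixels"].astype(float) if L else None
def fit(f,x0,steps,masks):
    def cost(v):
        x=np.array(x0)+np.array(v)*steps
        return -sum(iou(fill(p,f(x)),m) for p,m in masks)
    n=len(x0); sim=np.vstack([np.zeros(n),np.eye(n)])
    r=minimize(cost,np.zeros(n),method="Nelder-Mead",options=dict(initial_simplex=sim,maxiter=300))
    return np.array(x0)+r.x*steps,-r.fun/len(masks)
def boardf(x): return [box((-22.5,-50,0),(22.5,50,22))@Rz(x[2]).T+[x[0],x[1],0]]
def armf(x): return [b@Rz(-.022).T+[575-.022*0+(-(x[0]-43)*.022),x[0],60] for b in armboxes(x[1])]
E
python3 - <<'E'
from fit import *
p=vision.read_camera("top"); s=vision.read_camera("scene")
g=lambda q,n: [(c,m) for c,m in((p,best(p,q,n)),(s,best(s,q,n))) if m is not None]
ff=lambda x:[box((0,-250,0),(25,250,40))@Rz(x[2]).T+[x[0],x[1],0]]
for nm,M in (("top",[(p,best(p,"fence",(573,-5,40)))]),):
    if M[0][1] is not None: print("fence",nm,fit(ff,[562,43,-.022],[5,5,.01],M))
Mb=g("board_mid",(510,-90,22))
for M in (Mb,Mb[:1],Mb[1:]): print("board",fit(boardf,[510,-90,.29],[6,6,.1],M))
for q,y in (("near_stop_arm",84),("far_stop_arm",218)):
    M=g(q,(575,y,110)); print(len(M))
    for k in (M,M[:1],M[1:]):
        if k: print(q,fit(armf,[y,2.0],[6,.15],k))
for q,n in (("bench_dog",(440,195,70)),("dark_dog",(460,-340,70))):
    M=g(q,n); df=lambda x:[box((-10.6,-10.6,0),(10.6,10.6,70))+[x[0],x[1],0]]
    print(q,fit(df,list(n[:2]),[6,6],M))
E
```

```text
fence top (array([ 5.62069424e+02,  4.30793105e+01, -2.16182565e-02]), np.float64(0.6718606180144642))
board (array([ 5.09488349e+02, -8.86929873e+01, -3.07557488e-01]), np.float64(0.8693197980399909))
board (array([ 5.09652004e+02, -8.86499407e+01, -2.96792875e-01]), np.float64(0.918341171440787))
board (array([ 5.11997223e+02, -8.69360971e+01, -3.76940402e-01]), np.float64(0.834097778529306))
2
near_stop_arm (array([89.18330562,  2.20716662]), np.float64(0.8204877773024093))
near_stop_arm (array([88.79672241,  2.18480949]), np.float64(0.8365133925676113))
near_stop_arm (array([91.342255  ,  2.22828698]), np.float64(0.8142318072465714))
2
far_stop_arm (array([226.49345946,   2.24401734]), np.float64(0.7782114552722967))
far_stop_arm (array([225.85898238,   2.25256991]), np.float64(0.8321018815970629))
far_stop_arm (array([229.69132754,   2.24241635]), np.float64(0.725007769605304))
bench_dog (array([438.5234375 , 200.00390625]), np.float64(0.46473029045643155))
dark_dog (array([ 462.54438782, -341.85824585]), np.float64(0.6929774541626458))
```

```bash
cat > go.py <<'E'
import sys
from h import *
from scipy.spatial.transform import Rotation as Ro
s=env.state(); R=Ro.from_euler("xyz",s["tcp_rot"]).as_matrix()
print("t",round(s["t"],2),"pos",np.round(s["eef_pos"],1),"rot",np.round(s["tcp_rot"],3),"F",np.round(s["ft_force"],1),"op",round(s["opening"],2))
a=sys.argv[1:]
for k in range(0,len(a),3):
    print(a[k:k+3],"->",np.round(R.T@(np.array(a[k:k+3],float)-s["eef_pos"]),1))
E
python3 go.py 655 89 200
```

```text
t 2.05 pos [ 266.7 -565.3  214.7] rot [-3.142 -0.    -1.13 ] F [-0.  -0.2 -0.1] op 1.0
['655', '89', '200'] -> [-426.1 -630.3   14.6]
```

```bash
python3 -m pendant '[[-426,-630,10,26.5],[-426,-630,10,26.5],[-426,-630,10,26.5],[-426,-630,10,26.5],[-426,-630,10,26.5],[-426,-630,10,26.5],[-426,-630,10,26.5],[-426,-630,10,26.5]]' 1; python3 go.py 655 89 200
```

```text
t: 3.05
eef_pos: [522.2, -134.2, 208.3]
tcp_rot: [-3.141, -0.0, -1.593]
ft_force: [0.8, 0.2, 0.4]
opening: 0.212
t 3.05 pos [ 522.2 -134.2  208.3] rot [-3.141 -0.    -1.593] F [0.8 0.2 0.4] op 0.21
['655', '89', '200'] -> [-226.  -127.9    8.3]
```

```bash
python3 -m pendant '[[-226,-128,8,0],[-226,-128,8,0],[-226,-128,8,0],[-226,-128,8,0],[-226,-128,8,0],[-226,-128,8,0],[-226,-128,8,0]]'; python3 go.py 655 89 92
python3 - <<'E'
from h import *
p=vision.read_camera("scene");crop(p,150,60,350,220,"s1.png",4)
E
```

```text
t: 3.92
eef_pos: [654.7, 87.7, 200.4]
tcp_rot: [-3.141, -0.001, -1.594]
ft_force: [-0.1, 0.0, -0.0]
opening: 0.003
t 3.92 pos [654.7  87.7 200.4] rot [-3.141e+00 -1.000e-03 -1.594e+00] F [-0.1  0.  -0. ] op 0.0
['655', '89', '92'] -> [ -1.4  -0.3 108.4]
```

View pics/s1.png

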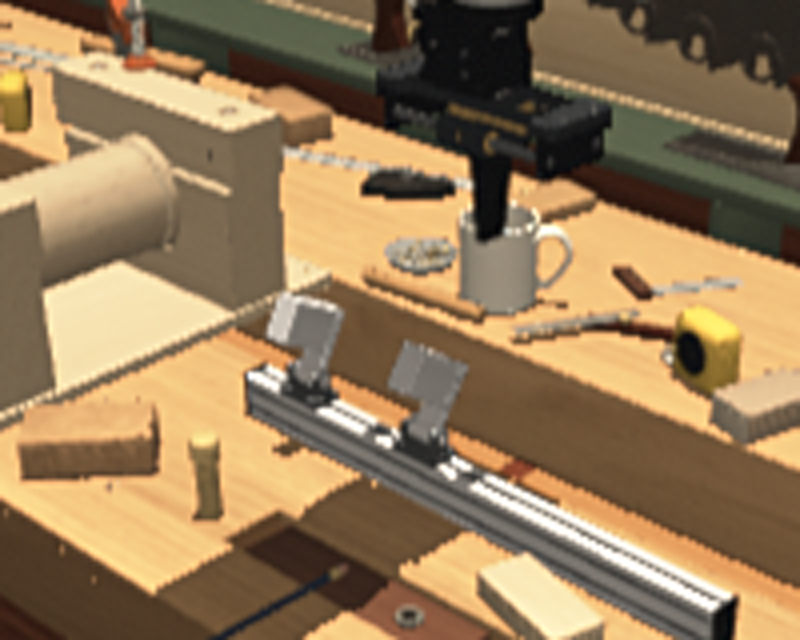

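The gripper hangs above and behind the near stop (around crop (430,380)), with clear space below. I'll descend behind the arm.

```bash
python3 -m pendant '[[-1,0,55,0],[-1,0,105,0],[-1,0,105,0],[-1,0,105,0]]'; python3 go.py 560 91 95 520 91 95
```

```text
t: 4.47
eef_pos: [655.7, 87.9, 97.7]
tcp_rot: [-3.139, -0.0, -1.595]
ft_force: [-0.7, 0.3, -0.4]
opening: 0.002
t 4.47 pos [655.7  87.9  97.7] rot [-3.139 -0.    -1.595] F [-0.7  0.3 -0.4] op 0.0
['560', '91', '95'] -> [-0.8 95.8  2.4]
['520', '91', '95'] -> [1.000e-01 1.358e+02 2.300e+00]
```

```bash
python3 -m pendant '[[0,20,2,0],[0,35,2,0],[0,50,2,0],[0,65,2,0],[0,80,2,0],[0,95,2,0],[0,105,2,0],[0,105,2,0]]'; python3 go.py 545 90 125
python3 - <<'E'
from h import *
p=vision.read_camera("scene");crop(p,150,100,350,250,"s2.png",4)
E
```

```text
t: 5.48
eef_pos: [550.5, 90.4, 96.0]
tcp_rot: [-3.138, -0.0, -1.595]
ft_force: [0.2, 0.3, -0.1]
opening: 0.006
t 5.47 pos [550.5  90.4  96. ] rot [-3.138 -0.    -1.595] F [ 0.2  0.3 -0.1] op 0.01
['545', '90', '125'] -> [  0.6   5.4 -29. ]
```

View pics/s2.png

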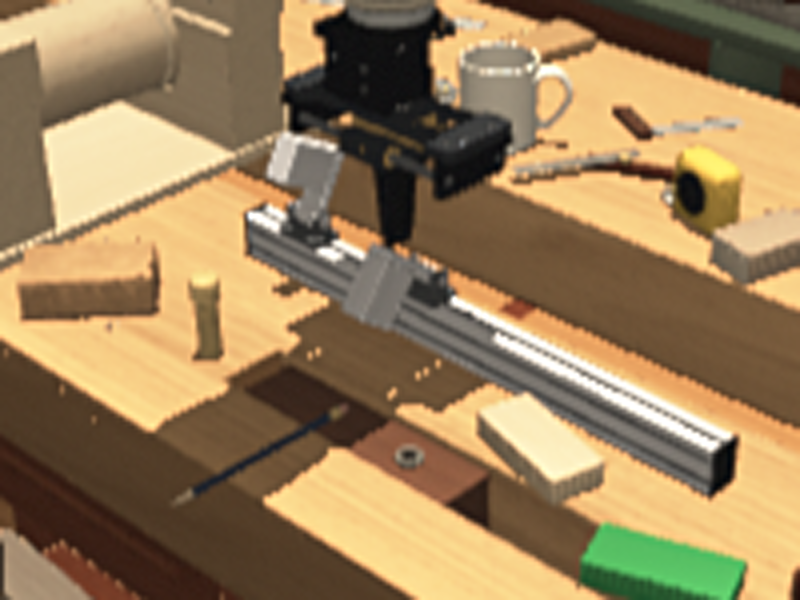

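The near arm is now forward at about 45° (crop (385,285)) and the far stop is still raised (305,175). Next I press it down from above.

```bash
python3 -m pendant '[[0,0,-28,0],[0,20,-28,0],[0,20,-15,0],[0,20,0,0],[0,20,12,0],[0,20,22,0],[0,20,28,0]]'; python3 go.py 530 90 64
```

```text
t: 6.4
eef_pos: [531.0, 90.8, 66.8]
tcp_rot: [-3.139, -0.0, -1.595]
ft_force: [-1.7, 0.7, 9.0]
opening: 0.005
t 6.4 pos [531.   90.8  66.8] rot [-3.139 -0.    -1.595] F [-1.7  0.7  9. ] op 0.0
['530', '90', '64'] -> [0.9 0.9 2.8]
```

```bash
python3 -m pendant '[[0,0,2,0],[0,0,3,0],[0,0,3,0]]';  python3 -m pendant '[[0,0,-30,0],[0,0,-80,0],[200,0,-80,0],[200,0,-80,0],[200,0,-80,0],[200,0,-80,0]]'
python3 - <<'E'
from fit import *
p=vision.read_camera("scene");crop(p,150,100,350,250,"s3.png",4)
t=vision.read_camera("top");crop(t,135,140,325,225,"t3.png",4)
for nm,c in (("s",p),("t",t)):
    M=best(c,"near_stop_arm",(540,89,60))
    if M is not None: print(nm,fit(armf,[89,.05],[4,.1],[(c,M)]))
    M=best(c,"near_stop",(570,89,50))
    if M is not None: print(nm,np.round(atz(c,np.argwhere(M).mean(0)[::-1],55),1), np.ptp(np.argwhere(M),axis=0))
    for d in vision.find_in(c,"near_stop_tab")[:2]: print(d["confidence"],np.round(np.array(c["R"]).T@(np.array(d["at"])-c["t"]),1))
E
```

```text
t: 6.78
eef_pos: [531.2, 90.9, 66.0]
tcp_rot: [-3.137, -0.0, -1.595]
ft_force: [-8.7, -1.3, 30.4]
opening: 0.003
t: 7.52
eef_pos: [526.1, -112.2, 146.0]
tcp_rot: [-3.137, -0.001, -1.599]
ft_force: [-0.2, 0.6, -0.8]
opening: 0.008
s (array([9.09453125e+01, 3.22265625e-02]), np.float64(0.7966547865368157))
s [533.7  77.4  55. ] [25 23]
0.52 [523.2  82.1  51.9]
t (array([87.95651817, -0.28833182]), np.float64(0.7967863484776301))
t [554.2  87.3  55. ] [26 15]
0.77 [543.2  90.5  61. ]
```

View pics/s3.png

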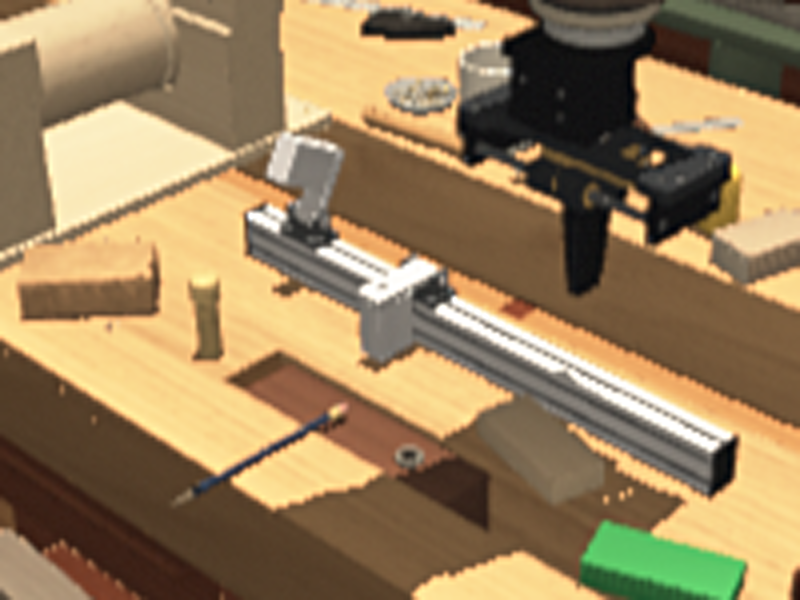

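View pics/t3.png

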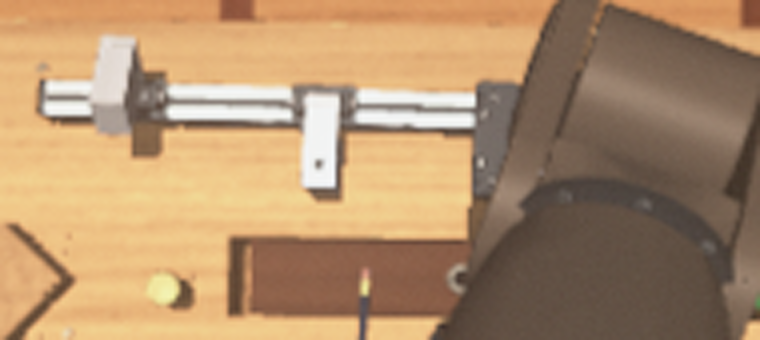

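The near stop is level in front of the fence (scene crop (395,310), top crop (322,140)) and the far one is still raised. Next: a two-finger push of the board towards the fence from the front.

```bash
python3 go.py 435 -87 100  435 -87 9
```

```text
t 7.92 pos [ 526.2 -107.8  146.1] rot [-3.137 -0.    -1.593] F [-0.3 -0.4 -0.7] op 0.01
['435', '-87', '100'] -> [-18.8  91.9  45.7]
['435', '-87', '9'] -> [-18.8  92.3 136.7]
```

```bash
python3 -m pendant '[[-19,50,30,0],[-19,92,50,0],[-19,92,90,0],[-19,92,125,0],[-19,92,137,0],[-19,92,137,0]]' 0.4; python3 go.py 500 -88 9
python3 - <<'E'
from h import *
p=vision.read_camera("scene");crop(p,180,140,380,290,"s4.png",4)
E
```

```text
t: 8.68
eef_pos: [435.3, -86.4, 8.5]
tcp_rot: [-3.138, 0.0, -1.592]
ft_force: [0.6, -0.7, 0.5]
opening: 0.569
t 8.68 pos [435.3 -86.4   8.5] rot [-3.138  0.    -1.592] F [ 0.6 -0.7  0.5] op 0.57
['500', '-88', '9'] -> [  0.2 -64.7  -0.3]
```

View pics/s4.png

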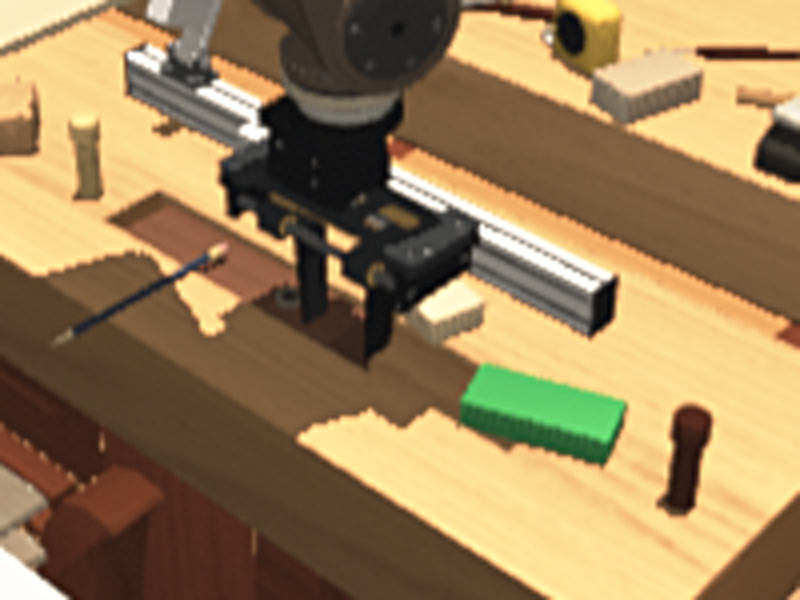

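The open fingers stand in front of the board (fingers at crop (312,310) and (375,355), board at (447,312)). Pushing slowly towards the fence.

```bash
python3 -m pendant '[[0,-12,0,0],[0,-22,0,0],[0,-32,0,0],[0,-40,0,0],[0,-47,0,0],[0,-54,0,0],[0,-60,0,0],[0,-60,0,0]]'; python3 go.py 504 -88 9; python3 -m pendant '[[0,-2,0,0],[0,-4,0,0],[0,-6,0,0],[0,-8,0,0],[0,-8,0,0]]'; python3 go.py 504 -88 9
```

```text
t: 9.72
eef_pos: [495.9, -87.9, 9.4]
tcp_rot: [-3.137, -0.0, -1.592]
ft_force: [-0.7, -0.1, 0.3]
opening: 0.604
t 9.72 pos [495.9 -87.9   9.4] rot [-3.137 -0.    -1.592] F [-0.7 -0.1  0.3] op 0.6
['504', '-88', '9'] -> [-0.1 -8.   0.4]
t: 10.35
eef_pos: [503.3, -88.0, 9.3]
tcp_rot: [-3.138, -0.0, -1.592]
ft_force: [-4.1, -1.3, 2.0]
opening: 0.6
t 10.35 pos [503.3 -88.    9.3] rot [-3.138 -0.    -1.592] F [-4.1 -1.3  2. ] op 0.6
['504', '-88', '9'] -> [-0.  -0.7  0.3]
```

```bash
python3 -m pendant '[[0,-1,0,0],[0,-2,0,0],[0,-2,0,0]]'; python3 -m pendant '[[0,15,0,0],[0,40,0,0],[0,55,0,0],[0,65,-40,0],[0,65,-90,0],[150,65,-120,0],[200,65,-120,0],[200,65,-120,0]]' 1; python3 go.py
python3 - <<'E'
from fit import *
p=vision.read_camera("scene");crop(p,180,140,380,290,"s5.png",4)
t=vision.read_camera("top");crop(t,135,140,325,225,"t5.png",4)
for nm,c in (("s",p),("t",t)):
    M=best(c,"board_mid",(536,-88,22))
    if M is not None: print(nm,fit(boardf,[536,-88,-.02],[4,4,.05],[(c,M)]))
E
```

```text
t: 10.72
eef_pos: [503.4, -87.9, 9.3]
tcp_rot: [3.141, 0.001, -1.592]
ft_force: [-11.1, -4.6, 6.6]
opening: 0.598
t: 11.72
eef_pos: [434.7, -274.0, 128.1]
tcp_rot: [-3.141, -0.0, -1.592]
ft_force: [1.1, -0.1, -1.5]
opening: 0.002
t 11.72 pos [ 434.7 -274.   128.1] rot [-3.141 -0.    -1.592] F [ 1.1 -0.1 -1.5] op 0.0
s (array([ 5.38700459e+02, -8.07790765e+01, -1.02442118e-01]), np.float64(0.8330578512396695))
t (array([ 5.38423402e+02, -8.27794437e+01, -4.09060379e-02]), np.float64(0.8864266825676658))
```

View pics/s5.png

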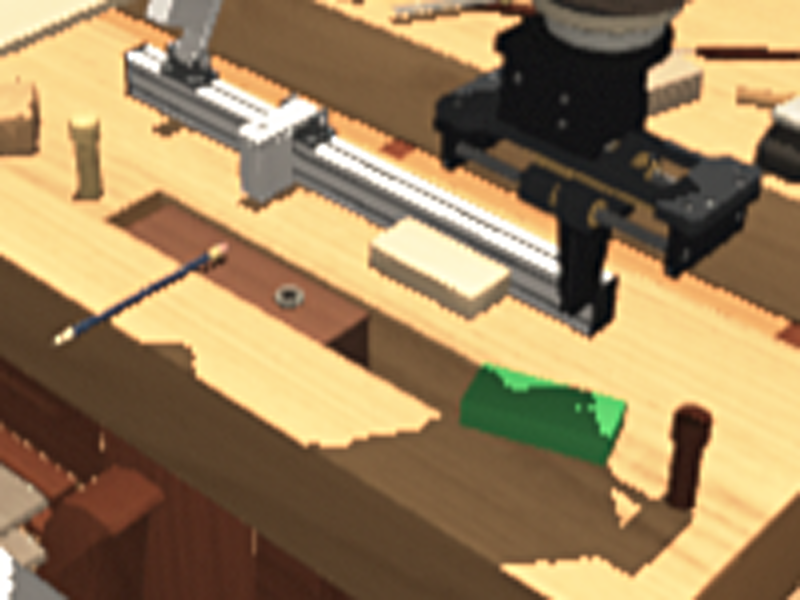

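View pics/t5.png

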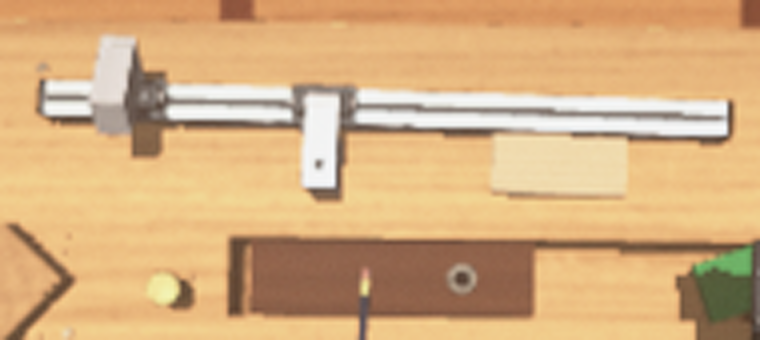

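The board is flat and flush with the fence (top crop (560,165)). I'll get behind its right end and push left along the fence.

```bash
python3 go.py 535 -172 60 535 -172 9
```

```text
t 11.93 pos [ 434.3 -272.8  127.3] rot [ 3.141  0.    -1.594] F [-0.6  0.5 -0. ] op 0.0
['535', '-172', '60'] -> [-103.1  -98.3   67.2]
['535', '-172', '9'] -> [-103.   -98.3  118.2]
```

```bash
python3 -m pendant '[[-50,-50,30,0],[-103,-98,50,0],[-103,-98,67,0],[-103,-98,100,0],[-103,-98,118,0],[-103,-98,118,0]]'; python3 go.py 538 -40 9
python3 - <<'E'
from h import *
p=vision.read_camera("scene");crop(p,180,140,380,290,"s6.png",4)
E
```

```text
t: 12.68
eef_pos: [534.0, -171.3, 8.4]
tcp_rot: [3.139, 0.001, -1.594]
ft_force: [-0.9, 0.8, 0.7]
opening: 0.004
t 12.68 pos [ 534.  -171.3    8.4] rot [ 3.139e+00  1.000e-03 -1.594e+00] F [-0.9  0.8  0.7] op 0.0
['538', '-40', '9'] -> [-131.4   -1.    -0.4]
```

View pics/s6.png

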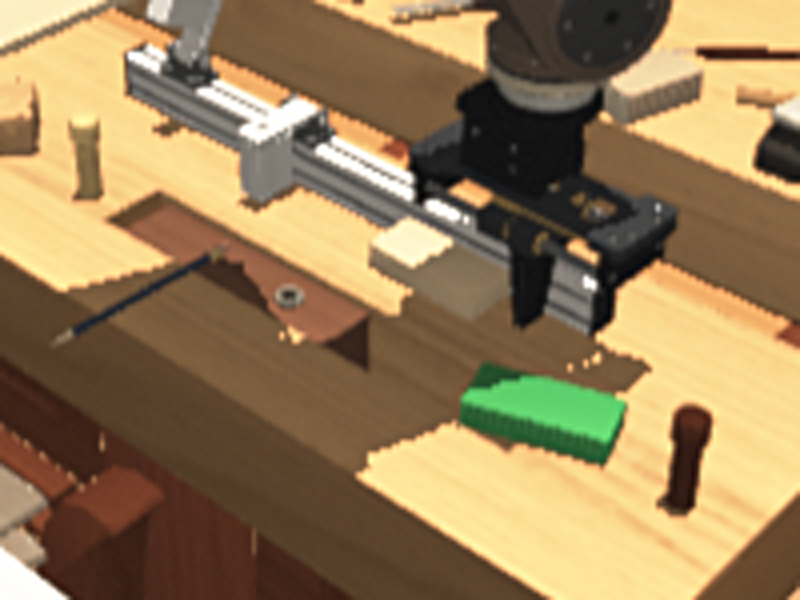

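The finger is right of the board's end (crop (525,290)). Pushing left slowly.

```bash
python3 -m pendant '[[-15,0,0,0],[-27,0,0,0],[-37,0,0,0],[-47,-1,0,0],[-57,-1,0,0],[-67,-1,0,0],[-77,-1,0,0],[-87,-1,0,0]]'; python3 -m pendant '[[-8,0,0,0],[-16,0,0,0],[-23,0,0,0],[-29,0,0,0],[-29,0,0,0]]'; python3 go.py 538 -35 9;python3 - <<'E'
from h import *
p=vision.read_camera("scene");crop(p,180,140,380,290,"s7.png",4)
E
```

```text
t: 13.72
eef_pos: [537.5, -84.5, 9.8]
tcp_rot: [3.141, 0.0, -1.594]
ft_force: [-3.0, -5.8, 5.3]
opening: 0.002
t: 14.35
eef_pos: [538.3, -55.0, 9.7]
tcp_rot: [3.141, 0.001, -1.594]
ft_force: [-1.0, 0.2, 0.8]
opening: 0.004
t 14.35 pos [538.3 -55.    9.7] rot [ 3.141e+00  1.000e-03 -1.594e+00] F [-1.   0.2  0.8] op 0.0
['538', '-35', '9'] -> [-20.    0.7   0.7]
```

View pics/s7.png

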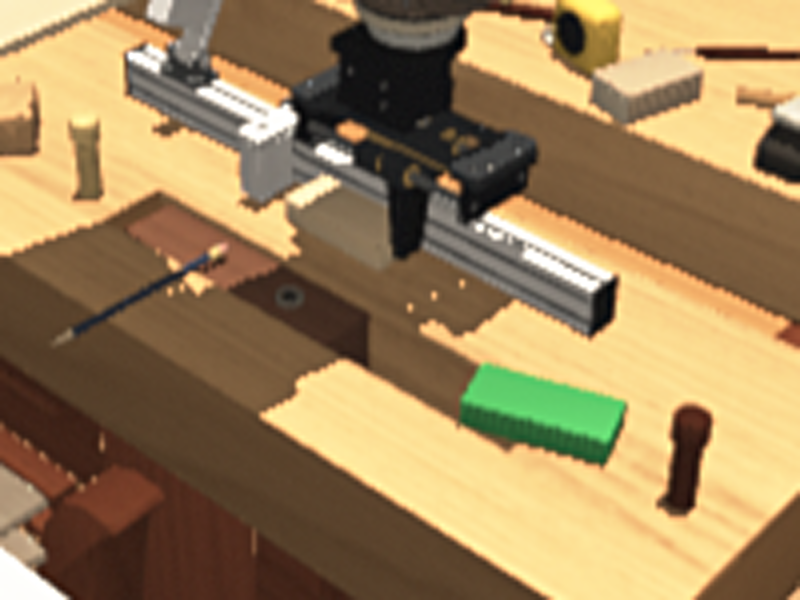

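There is still a gap of about 20 mm to the stop (crop (290,190)). I'll continue in small steps and watch the force.

```bash
python3 -m pendant '[[-5,0,0,0],[-10,0,0,0],[-14,0,0,0],[-14,0,0,0]]'; python3 -m pendant '[[-2,0,0,0],[-4,0,0,0],[-4,0,0,0]]'; python3 go.py
```

```text
t: 14.9
eef_pos: [538.7, -40.8, 9.7]
tcp_rot: [3.141, 0.001, -1.593]
ft_force: [-0.7, -0.3, -0.5]
opening: 0.008
t: 15.28
eef_pos: [538.8, -36.7, 9.7]
tcp_rot: [3.141, 0.001, -1.593]
ft_force: [0.4, -0.0, -0.7]
opening: 0.004
t 15.28 pos [538.8 -36.7   9.7] rot [ 3.141e+00  1.000e-03 -1.593e+00] F [ 0.4 -0.  -0.7] op 0.0
```

```bash
python3 -m pendant '[[-1,0,0,0],[-2,0,0,0],[-3,0,0,0],[-3,0,0,0]]'; python3 -m pendant '[[-1,0,0,0],[-2,0,0,0],[-2,0,0,0]]'
```

```text
t: 15.78
eef_pos: [538.9, -33.6, 9.7]
tcp_rot: [3.141, 0.001, -1.593]
ft_force: [0.8, -0.3, 0.1]
opening: 0.005
t: 16.15
eef_pos: [538.9, -31.9, 9.7]
tcp_rot: [3.141, 0.0, -1.593]
ft_force: [-1.1, -3.9, -0.0]
opening: 0.003
```

```bash
python3 -m pendant '[[-1,0,0,0],[-1.5,0,0,0],[-1.5,0,0,0]]'; python3 -m pendant '[[10,0,0,0],[30,0,0,0],[50,0,-30,0],[60,40,-80,0],[120,40,-120,0],[180,40,-120,0],[180,40,-120,0]]' ; python3 go.py
python3 - <<'E'
from fit import *
p=vision.read_camera("scene");crop(p,180,140,330,250,"s8.png",5)
t=vision.read_camera("top");crop(t,180,150,320,220,"t8.png",5)
for nm,c in (("s",p),("t",t)):
    M=best(c,"board_mid",(538,28,22))
    if M is not None: print(nm,fit(boardf,[538,28,-.02],[4,4,.05],[(c,M)]))
E
```

```text
t: 16.52
eef_pos: [539.0, -31.6, 9.8]
tcp_rot: [3.141, -0.001, -1.593]
ft_force: [-2.4, -13.1, 0.2]
opening: 0.007
t: 17.4
eef_pos: [494.8, -214.8, 130.8]
tcp_rot: [-3.14, -0.002, -1.597]
ft_force: [-0.8, -0.0, -0.2]
opening: 0.004
t 17.4 pos [ 494.8 -214.8  130.8] rot [-3.140e+00 -2.000e-03 -1.597e+00] F [-0.8 -0.  -0.2] op 0.0
s (array([ 5.40775352e+02,  3.05087766e+01, -9.45394185e-02]), np.float64(0.868886698582559))
t (array([5.39610745e+02, 2.66780170e+01, 4.24316964e-03]), np.float64(0.8610007582483816))
```

View pics/s8.png

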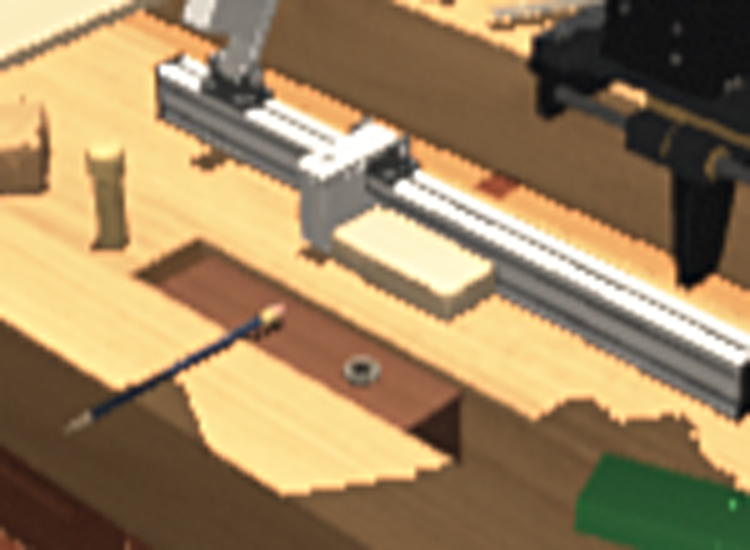

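View pics/t8.png

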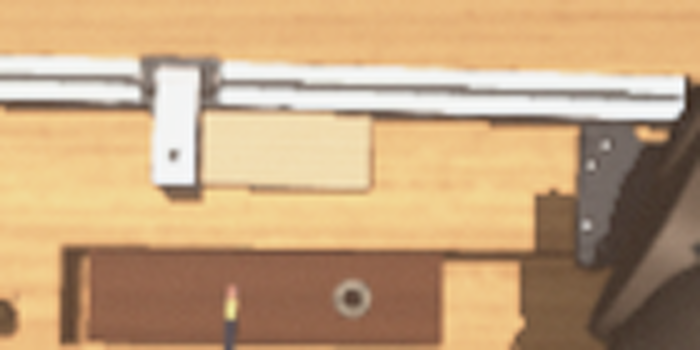

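The board's end is against the stop (13 N felt at y = -31.6), and its edge appears flush (top crop (285,150)). A gentle two-finger press towards the fence will make sure of the angle.

```bash
python3 go.py 465 18 130 465 18 9
```

```text
t 17.6 pos [ 494.7 -210.   129.5] rot [ 3.14  -0.    -1.593] F [ 0.7 -1.  -0.1] op 0.0
['465', '18', '130'] -> [-227.3   34.7   -0.5]
['465', '18', '9'] -> [-227.4   34.5  120.5]
```

```bash
python3 -m pendant '[[-50,35,0,0],[-110,35,0,0],[-170,35,0,0],[-227,35,0,0],[-227,35,40,0],[-227,35,85,0],[-227,35,120,0],[-227,35,120,0]]' 0.4; python3 go.py 505 19 9
```

```text
t: 18.6
eef_pos: [462.9, 18.8, 7.8]
tcp_rot: [3.135, 0.0, -1.591]
ft_force: [-0.0, -0.3, 0.8]
opening: 0.596
t 18.6 pos [462.9  18.8   7.8] rot [ 3.135  0.    -1.591] F [-0.  -0.3  0.8] op 0.6
['505', '19', '9'] -> [ -1.  -42.1  -1.4]
```

```bash
python3 -m pendant '[[0,-15,0,0],[0,-28,-1,0],[0,-36,-1,0],[0,-40,-1,0],[-1,-42,-1,0],[-1,-42,-1,0]]'; python3 -m pendant '[[0,-1,0,0],[0,-2,0,0],[0,-2,0,0]]'
```

```text
t: 19.35
eef_pos: [504.8, 19.0, 8.6]
tcp_rot: [3.135, 0.0, -1.591]
ft_force: [-0.3, -0.4, -0.9]
opening: 0.598
t: 19.73
eef_pos: [505.3, 19.0, 8.5]
tcp_rot: [3.132, 0.0, -1.591]
ft_force: [-6.0, -0.7, 5.1]
opening: 0.6
```

```bash
python3 -m pendant '[[0,10,0,0],[0,30,0,0],[0,45,0,0],[0,45,-50,0],[0,45,-100,0],[60,45,-120,0],[120,45,-120,0],[180,45,-120,0]]'; python3 -m pendant '[[60,0,0,0],[110,0,0,0],[110,0,0,0],[110,0,0,0]]'; python3 go.py
python3 - <<'E'
from fit import *
p=vision.read_camera("scene");crop(p,150,110,310,230,"s9.png",5)
t=vision.read_camera("top");crop(t,140,140,300,220,"t9.png",5)
M=best(t,"board_mid",(538,28,22)); print(fit(boardf,[538,28,-.02],[4,4,.05],[(t,M)]))
for q,n in (("bench_dog",(440,195,70)),("dark_dog",(460,-340,70)),("sanding_block",(433,329,35))):
    for d in vision.find_in(t,q)[:1]: print(q,np.round(np.array(t["R"]).T@(np.array(d["at"])-t["t"])))
M=best(t,"far_stop_arm",(575,222,110)); 
if M is not None: print(fit(armf,[226,2.2],[4,.1],[(t,M)]))
E
```

```text
t: 20.72
eef_pos: [457.6, -161.8, 129.3]
tcp_rot: [3.133, -0.0, -1.59]
ft_force: [0.6, 0.6, -0.4]
opening: 0.6
t: 21.22
eef_pos: [454.9, -271.2, 129.1]
tcp_rot: [3.133, 0.0, -1.591]
ft_force: [-0.0, 0.6, 0.1]
opening: 0.6
t 21.23 pos [ 454.9 -271.2  129.1] rot [ 3.133  0.    -1.591] F [-0.   0.6  0.1] op 0.6
(array([ 5.40228225e+02,  2.64145165e+01, -6.26127947e-02]), np.float64(0.8462188230517889))
dark_dog [547.  87.  69.]
sanding_block [430. 327.  34.]
(array([226.83886719,   2.22640381]), np.float64(0.9006387108422859))
```

View pics/s9.png

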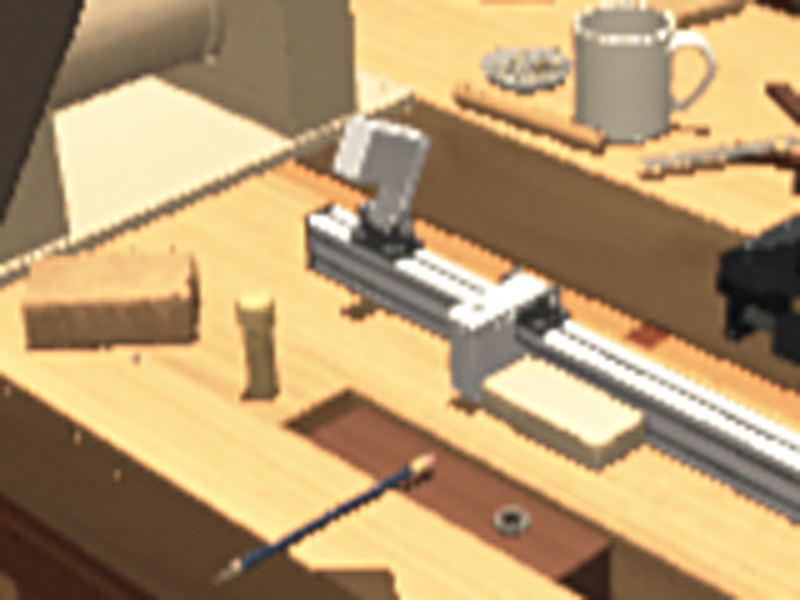

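View pics/t9.png

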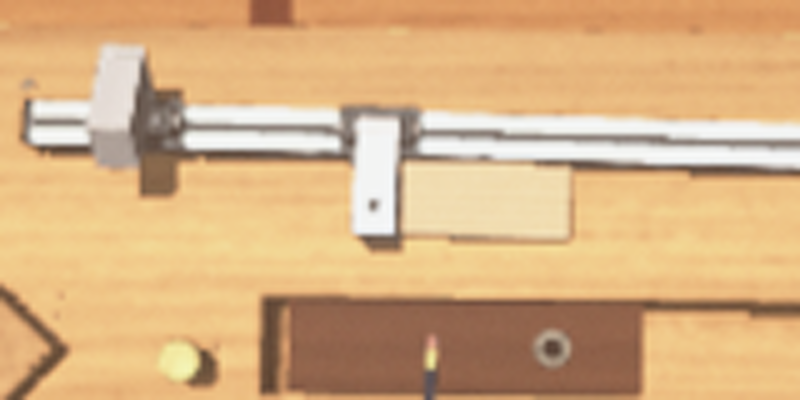

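Run:
```python
from h import *
t=vision.read_camera("top"); g=cv2.cvtColor(t["pixels"],cv2.COLOR_RGB2GRAY).astype(int)
im=t["pixels"].astype(int)
print("row180 207..224",im[180,207:224].tolist()); print("board end",im[180,250:258].tolist())
f=lambda u,z:round(atz(t,(u,180),z)[1],1)
for u in (210,210.5,211,218,218.5,219,219.5): print(u,"z66",f(u,66))
for u in (219,219.5,220,253.5,254,254.5): print(u,"z22",f(u,22))
for r in range(168,192): print(r,g[r,[224,238,250]].tolist(),round(atz(t,(238,r),22)[0],1))
```

```text
row180 207..224 [[238, 195, 135], [239, 198, 137], [239, 197, 136], [240, 223, 202], [243, 244, 244], [242, 243, 242], [225, 224, 221], [148, 137, 129], [182, 177, 173], [234, 235, 235], [243, 244, 244], [231, 232, 233], [131, 114, 103], [194, 164, 133], [241, 220, 178], [241, 220, 177], [241, 221, 178]]
board end [[240, 218, 173], [240, 218, 173], [240, 219, 174], [228, 197, 153], [199, 152, 110], [238, 194, 133], [239, 197, 136], [239, 196, 135]]
210 z66 102.0
210.5 z66 100.6
211 z66 99.1
218 z66 79.2
218.5 z66 77.8
219 z66 76.4
219.5 z66 75.0
219 z22 80.1
219.5 z22 78.6
220 z22 77.1
253.5 z22 -21.9
254 z22 -23.4
254.5 z22 -24.8
168 [218, 225, 213] 574.4
169 [231, 244, 244] 571.4
170 [201, 239, 244] 568.4
171 [104, 189, 223] 565.4
172 [181, 172, 107] 562.4
173 [223, 221, 180] 559.4
174 [220, 220, 221] 556.5
175 [221, 220, 220] 553.5
176 [220, 221, 221] 550.5
177 [222, 220, 220] 547.5
178 [222, 221, 223] 544.6
179 [220, 219, 220] 541.6
180 [222, 221, 219] 538.6
181 [222, 221, 222] 535.7
182 [222, 220, 221] 532.7
183 [222, 223, 222] 529.7
184 [219, 221, 222] 526.8
185 [222, 220, 220] 523.8
186 [197, 216, 224] 520.8
187 [176, 175, 197] 517.9
188 [215, 168, 167] 514.9
189 [214, 213, 216] 512.0
190 [213, 211, 214] 509.0
191 [209, 207, 208] 506.0
```

Run:
```python
from h import *
print(job.job_done()); print(env.state()["t"])
```

```text
the job is handed in; nothing more can be done
None
the job is handed in; nothing more can be done
```

The job is handed in at about 21 s of the 72 s. The near flip stop is down, and the wooden board is snug against it and the fence. No verdict is reported, so this rests on my own last checks.

**What I did**
- **Stop:** I pushed the near stop forward from behind with closed fingers, then pressed it fully down. It read about 30 N at the end stop, with the fingertip at 66 mm.
- **Board:** I squared it to the fence with two open fingers, then pushed it left along the fence until it met the stop at 13 N. I finished with a gentle two-finger press towards the fence.

**What the last checks showed**
- **Board end:** it measures y ≈ 77.5 mm against the stop face at ≈ 77 mm, so there is no visible gap.
- **Long edge:** its edges run parallel to the rail in the top view. The final press met the board at x = 505.3 mm, against 505.7 mm expected for flush contact.
- **Far stop:** still raised at about 2.2 rad.
- **Bystanders:** the sanding block is within 3 mm of its first fix. The brass dog stands as before in the pictures.
- **Robot:** clear of everything before hand-in.

**Checks that failed or disagreed**
- The model fit of the board's angle was unreliable. It gave −0.06 rad last and 0.00 before, with the fence at −0.02, so I relied on the pixel edges and the contact forces instead.
- The final search for the brass dog returned nothing.
- The final search for the dark dog was a false hit on the lowered stop, so I have no end measurement for the dark dog. The arm stayed well clear of it at all times.

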